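Rock a tube block into a dry-bath heater and lock it

ROBOT

A 6-joint arm with a two-finger parallel gripper is mounted at the origin on the work surface. World frame = base frame: x ahead of the robot, y to its left, z up, the work surface at z = 0. Lengths are in m, angles in degrees, forces in N, time in s.
With the tool pointing down it reaches from about 0.325 to 0.85 m from the base axis. Payload 15.5 kg.
Tool frame: the origin (TCP) lies at the very end of the fingers, on their centre line; the grasp point (between the pads) lies arm.grip_depth behind it (arm.grip_depth is the distance from the TCP to the grasp point, in m); z points along the fingers, y is the direction in which the jaws open and shut (so a half turn about z gives the same grasp; the last joint's range is limited). The gripper opens to 91 mm and grips with 3 to 60 N. Pads are 32 mm wide; open, the fingers measure 118 mm over their backs; the gripper's body (76 mm by 178 mm) begins 60 mm behind the grasp point.
Start: joints at [70.617, 28.281, 77.091, -0, 74.628, -5.472], TCP at [0.15, 0.607, 0.185] pointing down, gripper open.
Joint ranges: [-166.48, 166.48], [-47.26, 123.95], [12.59, 153.08], [-70.14, 250.14], [6.76, 159.57], [-176.63, 176.63]. Speed limits (degrees/s): [108.29, 108.29, 147.25, 172.46, 172.46, 172.46].

INTERFACE

Orientations are given as a 3x3 rotation matrix whose columns are the frame's x, y, z axes.
In Python, from rig import arm gives the robot as it stands. Calls block until the motion is done:
- arm.move_to(position, orientation): joint-space move of the TCP to a pose.
- arm.move_l(position, orientation=None, feed=0.15): straight line of the TCP; orientation=None keeps the orientation; feed is the mean speed in m/s.
- arm.move_joints(angles): joint-space move.
- arm.grip(opening): finger opening in m; the grip force is fixed at half the most; returns when the fingers have stopped.
- arm.sleep(seconds).
- arm.solve_ik(position, orientation): joint angles nearest the present ones, or None.
- arm.snapshot(name): name is "scene" or "side" or "wrist"; returns the picture (420x560x3 uint8, red, green, blue); there is no depth.
- arm.get_calibration(name): a dict with "intrinsics" (3x3 intrinsics, pixels), "k1" (the pictures are not rectified: a ray, as slopes to the right and down, at radius r is drawn at 1 + k1 r^2 times it, then the intrinsics apply), "cam_to_world" (4x4, takes a point from camera to world coordinates). Camera axes: x right, y down, z forward; pixel columns grow to the right and rows downward; lengths in m; the calibration is good to about 2 mm. A picture is of the moment at which its call begins: read the wrist's pose just before it. get_calibration takes no time and is no camera call; for the wrist camera it gives the pose at the moment of the call.
A pose or a line that the arm cannot do raises arm.Unreachable and nothing moves.
- arm.sign_off(): hands the job in, once; it reports no verdict.
Readings, each from a call of its own:
- arm.current_t(): time.
- arm.current_joint_positions(): joint angles.
- arm.current_dq(): joint speeds.
- arm.current_tau(): joint torques, N m.
- arm.current_ee_pos(): TCP position.
- arm.current_tool_rot(): TCP orientation.
- arm.current_force(): force on the tool from outside, world axes, zero at the start.
- arm.current_torque(): the same for the moment, N m.
- arm.current_width(): finger opening in m.
Only numpy, scipy, OpenCV 4.12 (cv2) and the standard library are available. Lean on these libraries where they do the work, as an engineer would, in place of code of your own. Each camera call takes 0.05 s, during which the arm holds its last target.

TASK

Load the aluminium tube block into the well of the white dry-bath heater: put one end in first, tilted, push it back against the copper spring pad, then rock the other end down and press until the block sits fully home and flat. Then slide the red-knobbed latch all the way over the block to lock it. Be gentle throughout (never more than about 40 N between block and heater), let go, and leave the beaker, bottle and jar where they are.

Things in the scene. Friction and masses are not known exactly. Their poses are not given: they have to be found in the camera images.
- block_mid (a point): Centre (half-way up) of the loose aluminium tube block: 80 (x) x 46 (y) x 30 mm (z, up), about 0.32 kg, both ends alike (either may lead), black tube holes in its top. A blue grip rib on the middle of its top: 36 mm along x, 16 mm thick along y, from 15 to 47 mm above this point; grasp it across y from above. Starts flat on the bench.
- well (a point): Nominal centre of the well's floor, 60 mm above the bench. z up, x along the well to its latch end (roughly away from the robot), y across. The well is in a bare metal liner that fits loosely in the white case: the true well may lie up to 5 mm off this point in x and in y (never in height or yaw), which this reading does not show; find it by sight or feel. It does not shift under load.
- heater: White dry-bath heater, fixed; origin on the bench under point well, same axes. In the true well's frame: 48 mm wide, 16 mm deep, vertical walls, latch-end wall at x = +40 mm, pad-end wall at x = -47 mm, rim 76 mm above the bench. Deck reaches 95 mm to -x, 112 to +x, 55 to +y, 125 to -y. A grey step 91 mm above the bench from x = 60 mm on, y -34 to 34 mm, carries the latch.
- pad (a joint): Travel, m, of the copper spring pad (32 mm wide, as high as the well, at its -x end): 0 free, its face then at x = -37 mm of the true well, so that the 80 mm block cannot go in flat. Push it back (-x) 5 to 8 mm for the other end to clear; hard stop 0.010. 3 N to start, plus 0.8 N per mm. Friction here stops the block dropping by its own weight: press it down to the floor.
- latch_knob (a point): Centre of the top of the latch's red knob, 122 mm above the bench (knob 12 mm along x, 16 mm along y, 24 mm tall; same axes as point well). It stands on a steel latch plate 54 mm wide, 6 mm thick, whose underside is 2 mm above the top of a home block and whose front edge is 26 mm from the knob's centre towards the well.
- latch (a joint): Travel of the latch, m: near 0 open (knob 84 mm from the well's centre), 0.026 fully closed over the end of the block, moving towards the well (its -x). Friction about 2 N; it stays where it is left. A block that is not fully down blocks it.
- beaker_mid (a point): Middle of a loose glass beaker, 68 mm wide, 85 mm tall; bystander.
- reagent_mid (a point): Middle of a loose white bottle, 60 mm wide, 150 mm tall; bystander.
- jar_mid (a point): Middle of a loose amber jar with a red cap, 60 mm wide, 80 mm tall; bystander.
- block: The tube block itself; origin at the centre of its underside, same axes as point block_mid.
Things that resemble listed ones, but are neither listed nor needed, are in the scene too. What is shaped like the block but pink or turquoise is not meant.

How it is judged (in metres and radians):
On the way, in this order (a step that is already met when the one before it is completed fails the run):
1. one end of the tilted block (over 3.5 degrees) pushes the spring pad back by more than 2 mm (value of joint pad above 0.002 m and angle between block_mid's own z axis and vertical above 0.06 rad and horizontal distance between block_mid and well below 0.03 m and z of block_mid in the frame of well below 0.04 m), for 0.1 s.
2. the block is home and flat in the well (x of block_mid in the frame of well between -0.0085 and 0.0085 m and y of block_mid in the frame of well between -0.0075 and 0.0075 m and z of block_mid in the frame of well below 0.0172 m and angle between block_mid's own z axis and vertical below 0.035 rad), for 0.2 s.
At the end, for the whole second after the job is handed in: The block is flat in the well (tilt under 2 degrees, no more than 2.2 mm high, centre within 8.5 mm along and 7.5 mm across of the nominal point), at rest, and the latch is closed over it (more than 22 of 26 mm) (all of step 2 and value of joint latch above 0.022 m and linear speed of block below 0.01 m/s); the robot touches nothing.
It fails at once if the block is forced: more than 40 N between block and heater (contact force between block and heater above 40 N).
It fails at once if the glass beaker is moved by more than 30 mm or tipped (distance of beaker_mid from where it was at the start of the episode above 0.03 m or angle between beaker_mid's own z axis and vertical above 0.5 rad).
It fails at once if the white bottle is moved by more than 30 mm or tipped (distance of reagent_mid from where it was at the start of the episode above 0.03 m or angle between reagent_mid's own z axis and vertical above 0.5 rad).
It fails at once if the amber jar is moved by more than 30 mm or tipped (distance of jar_mid from where it was at the start of the episode above 0.03 m or angle between jar_mid's own z axis and vertical above 0.5 rad).
It also fails if it takes over 72 s, if anything falls off the work surface, if the arm or the gripper's body presses on something with over 40 N, if the wrist force passes 120 N, or if a joint passes its speed limit or range.

## Working session

There is one attempt and no reset: what is moved stays moved. The work goes in short steps, each a Python script; the robot and the scene stay as the last script left them, time stands still between calls to the robot, and variables do not carry over. Pictures are saved under pics/ and viewed, and the job is handed in when it is done.

```bash
ls; mkdir -p pics
python3 - <<'E'
from rig import arm
import cv2,numpy as np
for n in ["scene","side","wrist"]:
    c=arm.get_calibration(n); im=arm.snapshot(n)
    cv2.imwrite(f"pics/{n}0.png",im[:,:,::-1]); print(n,np.round(c["intrinsics"],1).tolist(),c["k1"],np.round(c["cam_to_world"],3).tolist())
print(arm.current_t(),arm.grip_depth,arm.current_force(),arm.current_width(),np.round(arm.current_tool_rot(),3))
E
```

```text
pics
scene [[504.1, 0.0, 277.6], [0.0, 504.1, 204.5], [0.0, 0.0, 1.0]] 0.046886839344229936 [[-0.474, 0.505, -0.721, 1.274], [0.88, 0.274, -0.387, 0.413], [0.003, -0.818, -0.575, 0.652], [0.0, 0.0, 0.0, 1.0]]
side [[396.6, 0.0, 278.1], [0.0, 396.6, 216.6], [0.0, 0.0, 1.0]] 0.02454562802265426 [[-0.995, -0.069, 0.077, 0.502], [-0.102, 0.517, -0.85, 0.723], [0.019, -0.853, -0.521, 0.51], [0.0, 0.0, 0.0, 1.0]]
wrist [[314.0, 0.0, 280.9], [0.0, 314.0, 208.8], [0.0, 0.0, 1.0]] -0.030675896163424823 [[0.241, 0.934, 0.265, 0.076], [0.971, -0.231, -0.067, 0.625], [-0.001, 0.274, -0.962, 0.384], [0.0, 0.0, 0.0, 1.0]]
0.15 0.0188 [-0.17560971  0.28778282  0.20509647] 0.09125947811948108 [[-0.971  0.24  -0.   ]
 [ 0.24   0.971 -0.001]
 [ 0.    -0.001 -1.   ]]
```

View pics/scene0.png

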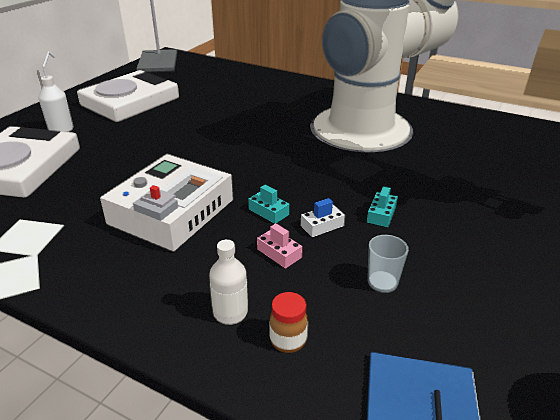

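View pics/side0.png

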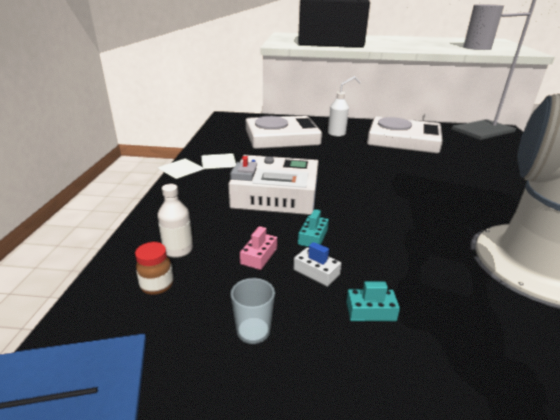

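View pics/wrist0.png

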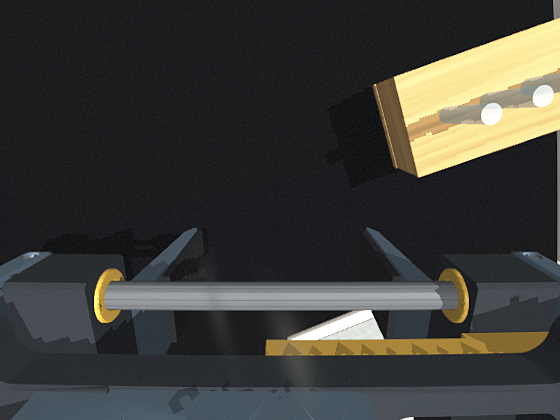

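The scene view shows the block with the blue rib at (322,213), the heater with its red knob at (155,192), the beaker at (386,263), the bottle at (228,285) and the jar at (289,320). In the side view the rib is at (318,253). The wrist view shows neither the block nor the heater.

```bash
cat > h.py <<'E'
import numpy as np, cv2
from scipy.optimize import brentq
def ray(cal,px):
    K=np.array(cal["intrinsics"]);k=cal["k1"];T=np.array(cal["cam_to_world"])
    px=np.atleast_2d(np.array(px,float))
    d=cv2.undistortPoints(px.reshape(-1,1,2),K,np.array([k,0,0,0.])).reshape(-1,2)
    D=np.c_[d,np.ones(len(d))]@T[:3,:3].T
    return T[:3,3],D/np.linalg.norm(D,axis=1)[:,None]
def onplane(cal,px,z):
    o,D=ray(cal,px); return o+D*((z-o[2])/D[:,2])[:,None]
def tri(c1,p1,c2,p2):
    o1,d1=ray(c1,p1);o2,d2=ray(c2,p2);d1=d1[0];d2=d2[0]
    A=np.c_[d1,-d2];s=np.linalg.lstsq(A,o2-o1,rcond=None)[0]
    a=o1+s[0]*d1;b=o2+s[1]*d2
    return (a+b)/2,np.linalg.norm(a-b)
def proj(cal,P):
    T=np.array(cal["cam_to_world"]);p=np.linalg.inv(T)@np.r_[P,1]
    s=p[:2]/p[2];s=s*(1+cal["k1"]*(s@s));K=np.array(cal["intrinsics"])
    return K[:2,:2]@s+K[:2,2]
def blob(im,lo,hi):
    h=cv2.cvtColor(im,cv2.COLOR_RGB2HSV);m=cv2.inRange(h,lo,hi)
    n,l,s,c=cv2.connectedComponentsWithStats(m)
    return [(s[i],c[i],l==i) for i in range(1,n) if s[i,4]>30]
E
python3 - <<'E'
from rig import arm
from h import *
im={n:cv2.imread(f"pics/{n}0.png")[:,:,::-1].copy() for n in["scene","side"]}
cal={n:arm.get_calibration(n) for n in im}
for n in im:
    for nm,lo,hi in(("blue",(105,120,60),(128,255,255)),("red",(0,180,100),(6,255,255)),("red2",(174,180,100),(180,255,255))):
        for s,c,m in blob(im[n],lo,hi): print(n,nm,s.tolist(),np.round(c,1))
    # crop enlargements
cv2.imwrite("pics/sc_h.png",cv2.resize(im["scene"][145:255,95:355,::-1],None,fx=3,fy=3,interpolation=cv2.INTER_CUBIC))
cv2.imwrite("pics/si_h.png",cv2.resize(im["side"][145:330,220:410,::-1],None,fx=3,fy=3,interpolation=cv2.INTER_CUBIC))
E
```

```text
scene blue [314, 198, 19, 20, 293] [322.7 207.6]
scene blue [367, 352, 112, 68, 6208] [418.4 389.4]
scene red [150, 186, 10, 13, 99] [154.5 191.9]
scene red [272, 292, 35, 32, 880] [288.4 307.1]
side blue [309, 243, 21, 21, 314] [318.5 252.2]
side blue [0, 333, 146, 87, 10280] [ 74.9 379.7]
side red [135, 242, 30, 24, 534] [150.  253.4]
```

View pics/sc_h.png

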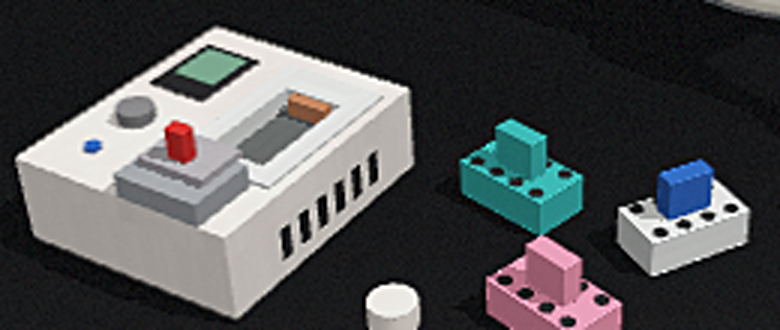

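View pics/si_h.png

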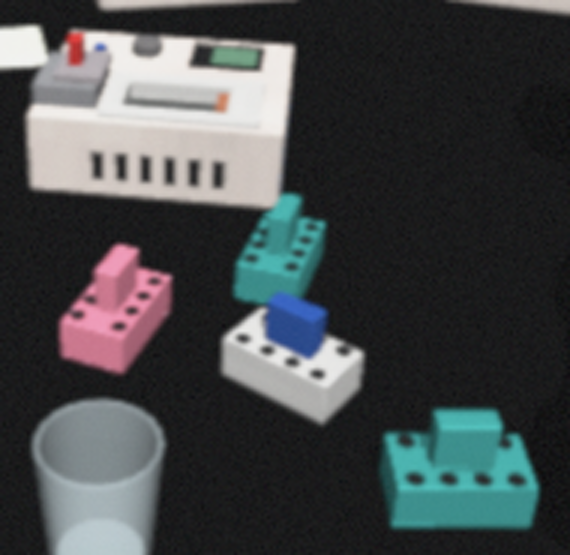

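The scene crop shows the heater deck with the copper pad at its robot end, and corners at about (215,27), (410,88), (237,235) and (17,155). The block has visible top corners at about (617,232), (653,250) and (748,212).

Run:
```python
from rig import arm
from h import *
cal={n:arm.get_calibration(n) for n in ("scene","side","wrist")}
print("rib",tri(cal["scene"],[322.7,207.6],cal["side"],[318.5,252.2]))
f=lambda l:[(x/3+95,y/3+145) for x,y in l]
print("deck",onplane(cal["scene"],f([(215,27),(410,88),(237,235),(17,155)]),.076).round(4))
print("blocktop",onplane(cal["scene"],f([(617,232),(653,250),(748,212)]),.030).round(4))
print("knobtop",onplane(cal["scene"],f([(179,125)]),.122).round(4))
g=lambda l:[(x/3+220,y/3+145) for x,y in l]
print("side blocktop",onplane(cal["side"],g([(222,342),(322,400),(362,352)]),.030).round(4))
print("side deck",onplane(cal["side"],g([(294,45),(282,143),(30,117)]),.076).round(4))
for n,x in(("beaker",(386,240)),("reagent",(228,285)),("jar",(289,300))): print(n,onplane(cal["scene"],[x],.08).round(3))
T=np.array(cal["wrist"]["cam_to_world"]);R=arm.current_tool_rot();p=arm.current_ee_pos()
print("cam in tool",(R.T@(T[:3,3]-p)).round(3),(R.T@T[:3,:3]).round(3))
```

```text
rib (array([0.47857854, 0.09222496, 0.04736258]), np.float64(0.0021406474398634225))
deck [[ 0.4943 -0.2963  0.076 ]
 [ 0.498  -0.1166  0.076 ]
 [ 0.6982 -0.1171  0.076 ]
 [ 0.6971 -0.3019  0.076 ]]
blocktop [[0.5263 0.0658 0.03  ]
 [0.5328 0.0958 0.03  ]
 [0.4623 0.1355 0.03  ]]
knobtop [[ 0.6687 -0.1796  0.122 ]]
side blocktop [[0.5252 0.0957 0.03  ]
 [0.4597 0.1463 0.03  ]
 [0.4335 0.0946 0.03  ]]
side deck [[ 0.4875 -0.2972  0.076 ]
 [ 0.4936 -0.1033  0.076 ]
 [ 0.6964 -0.1199  0.076 ]]
beaker [[0.56  0.251 0.08 ]]
reagent [[0.792 0.064 0.08 ]]
jar [[0.775 0.166 0.08 ]]
cam in tool [ 0.076  0.    -0.2  ] [[-0.    -0.962 -0.274]
 [ 1.    -0.     0.   ]
 [-0.    -0.274  0.962]]
```

Run:
```python
from rig import arm
from h import *
import pickle
def rot(yaw): # tool x = -(cos,sin)
    c,s=np.cos(yaw),np.sin(yaw); return np.array([[-c,-s,0],[-s,c,0],[0,0,-1.]])
def snap(n):
    c=arm.get_calibration("wrist");im=arm.snapshot("wrist");cv2.imwrite(f"pics/{n}.png",im[:,:,::-1]);pickle.dump(c,open(f"pics/{n}.pkl","wb"))
y=np.radians(-29.3)
arm.move_to([0.478+0.05*np.cos(y),0.092+0.05*np.sin(y),0.2],rot(y)); arm.sleep(.2); snap("wb1")
arm.move_to([0.645,-0.172,0.2],rot(0)); arm.sleep(.2); snap("ww1")
print(arm.current_t(),arm.current_force(),arm.current_ee_pos())
```

```text
4.0333 [-1.20554378  0.48321203 -0.54223615] [ 0.64497716 -0.17097206  0.20026597]
```

View pics/wb1.png

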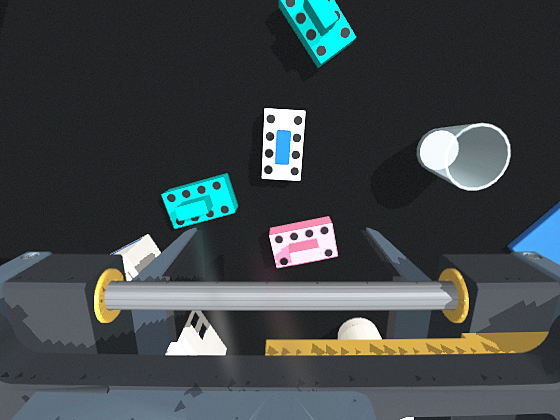

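View pics/ww1.png

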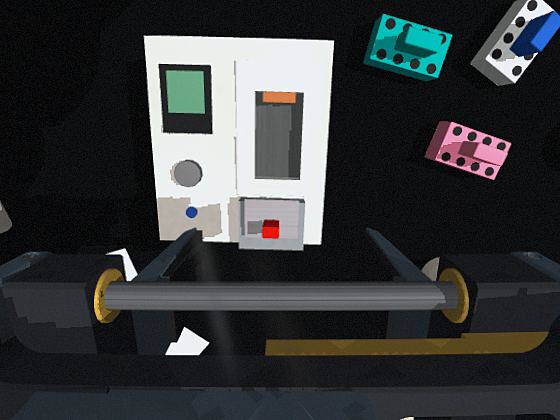

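wb1 shows the white block at (284,146) with its rib and long axis nearly vertical in the picture; the beaker is at right. ww1 shows the whole deck: the well is dark at columns 255-303, rows 91-180, the orange pad at its top (robot end), the knob at (271,229).

Run:
```python
from h import *
import pickle
b=cv2.imread("pics/wb1.png");w=cv2.imread("pics/ww1.png")
cv2.imwrite("pics/zb.png",cv2.resize(b[95:195,245:325],None,fx=6,fy=6,interpolation=cv2.INTER_NEAREST))
cv2.imwrite("pics/zw.png",cv2.resize(w[75:255,225:340],None,fx=3.3,fy=3.3,interpolation=cv2.INTER_NEAREST))
cb=pickle.load(open("pics/wb1.pkl","rb"))
g=cv2.cvtColor(b,cv2.COLOR_BGR2HSV)
m=cv2.inRange(g,(0,0,150),(180,60,255)); m[:95]=0;m[195:]=0;m[:,:245]=0;m[:,325:]=0
m|=cv2.inRange(g,(100,120,60),(128,255,255))&np.where((np.add.outer(np.abs(np.arange(420)-145)*1.,np.abs(np.arange(560)-285)))<50,255,0).astype(np.uint8)
c=max(cv2.findContours(m,cv2.RETR_EXTERNAL,cv2.CHAIN_APPROX_NONE)[0],key=cv2.contourArea)
box=cv2.boxPoints(cv2.minAreaRect(c));P=onplane(cb,box,.03);print(box.round(1),P.round(4));
print("ctr",P.mean(0).round(4),[np.linalg.norm(P[i]-P[i-1]).round(4) for i in range(4)],[np.degrees(np.arctan2(*(P[i]-P[i-1])[1::-1])).round(1) for i in range(4)])
m=cv2.inRange(g,(100,120,60),(128,255,255));m[:95]=0;m[195:]=0;m[:,325:]=0
c=max(cv2.findContours(m,cv2.RETR_EXTERNAL,cv2.CHAIN_APPROX_NONE)[0],key=cv2.contourArea)
box=cv2.boxPoints(cv2.minAreaRect(c));P=onplane(cb,box,.062);print(box.round(1),"rib ctr",P.mean(0).round(4),[np.linalg.norm(P[i]-P[i-1]).round(4) for i in range(4)],[np.degrees(np.arctan2(*(P[i]-P[i-1])[1::-1])).round(1) for i in range(4)])
```

```text
[[260.1 178.3]
 [264.  107.5]
 [305.3 109.8]
 [301.4 180.6]] [[0.5018 0.0515 0.03  ]
 [0.4343 0.096  0.03  ]
 [0.4591 0.1353 0.03  ]
 [0.5283 0.093  0.03  ]]
ctr [0.4809 0.094  0.03  ] [np.float64(0.0493), np.float64(0.0809), np.float64(0.0465), np.float64(0.081)] [np.float64(-122.5), np.float64(146.6), np.float64(57.7), np.float64(-31.4)]
[[274.7 163.5]
 [276.4 129.6]
 [290.5 130.3]
 [288.7 164.2]] rib ctr [0.4805 0.0938 0.062 ] [np.float64(0.0151), np.float64(0.0355), np.float64(0.0147), np.float64(0.0355)] [np.float64(-122.3), np.float64(147.4), np.float64(57.8), np.float64(-31.9)]
```

View pics/zb.png

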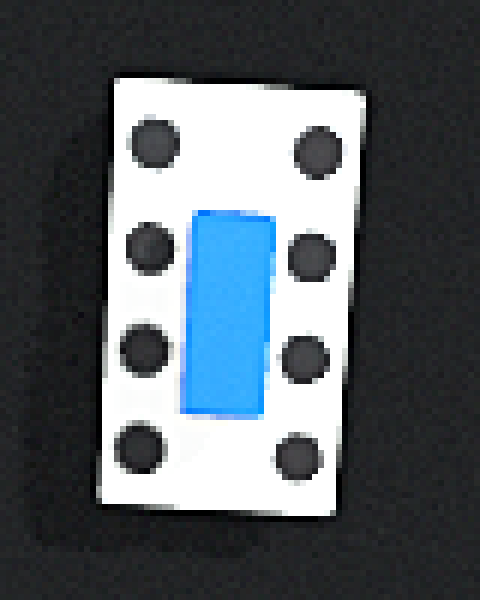

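View pics/zw.png

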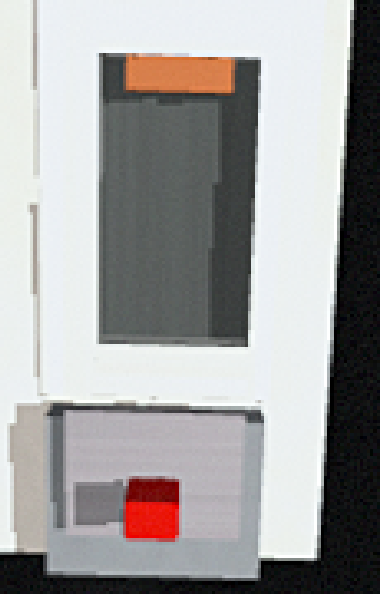

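zb shows the block's rectangle and rib cleanly. In zw the well rim corners are at about (99,53), (261,59), (248,347) and (98,345), and the pad face edge at row 94.

Run:
```python
from h import *
import pickle
from rig import arm
w=cv2.imread("pics/ww1.png");cw=pickle.load(open("pics/ww1.pkl","rb"))
g=cv2.cvtColor(w,cv2.COLOR_BGR2GRAY)
m=cv2.inRange(g,0,190);h=cv2.cvtColor(w,cv2.COLOR_BGR2HSV)
m[:85]=0;m[185:]=0;m[:,:245]=0;m[:,315:]=0
c=max(cv2.findContours(m,cv2.RETR_EXTERNAL,cv2.CHAIN_APPROX_NONE)[0],key=cv2.contourArea)
ap=cv2.approxPolyDP(c,5,True).reshape(-1,2);print(ap.tolist())
# line fits of each side, subpixel by row/col edges
def edge_row(r):
    p=g[r,245:315].astype(float); i=np.where(p<190)[0]; 
    a,b=i[0],i[-1]
    L=244+a+(p[a-1]-190)/(p[a-1]-p[a]); R=245+b+(p[b]-190)/(p[b]-p[b+1]); return L,R
rows=np.arange(100,172); E=np.array([edge_row(r) for r in rows])
L=onplane(cw,np.c_[E[:,0],rows],.076);R=onplane(cw,np.c_[E[:,1],rows],.076)
for X in(L,R): q=np.polyfit(X[:,0],X[:,1],1);print("side: yaw",np.degrees(np.arctan(q[0])).round(2),"y@.59",np.polyval(q,.59).round(4),np.std(X[:,1]-np.polyval(q,X[:,0])).round(4))
def edge_col(c):
    p=g[80:190,c].astype(float); i=np.where(p<190)[0];a,b=i[0],i[-1]
    return 79+a+(p[a-1]-190)/(p[a-1]-p[a]),80+b+(p[b]-190)/(p[b]-p[b+1])
cols=np.arange(262,294);E=np.array([edge_col(c) for c in cols])
for k in(0,1):
    X=onplane(cw,np.c_[cols,E[:,k]],.076);q=np.polyfit(X[:,1],X[:,0],1);print("end: yaw",-np.degrees(np.arctan(q[0])).round(2),"x",np.polyval(q,-.172).round(4),np.std(X[:,0]-np.polyval(q,X[:,1])).round(4))
f=lambda l:[(x/3.3+225,y/3.3+75) for x,y in l]
print("pad face",onplane(cw,f([(125,94),(235,94)]),.076).round(4))
for s,cc,mm in blob(w[:,:,::-1].copy(),(0,200,60),(6,255,255)): print("red",s.tolist(),onplane(cw,[cc],.122))
print("knob top corners",onplane(cw,f([(125,504),(180,504),(180,540),(125,540)]),.122).round(4))
# deck corners
print("deck",onplane(cw,[(144.5,36),(334,41),(322,244.5),(160,242)],.076).round(4))
print("liner edges?",onplane(cw,[(236,60),(234,195)],.076).round(4))
```

```text
[[255, 91], [255, 178], [299, 179], [303, 93]]
side: yaw -1.49 y@.59 -0.1976 0.0
side: yaw -1.53 y@.59 -0.1498 0.0001
end: yaw -1.92 x 0.5418 0.0001
end: yaw -1.99 x 0.6287 0.0001
pad face [[ 0.5532 -0.1883  0.076 ]
 [ 0.5532 -0.1556  0.076 ]]
red [263, 220, 16, 18, 255] [[ 0.66764079 -0.18034611  0.122     ]]
knob top corners [[ 0.6661 -0.1875  0.122 ]
 [ 0.6661 -0.1718  0.122 ]
 [ 0.677  -0.1718  0.122 ]
 [ 0.677  -0.1876  0.122 ]]
deck [[ 0.492  -0.2989  0.076 ]
 [ 0.4969 -0.1208  0.076 ]
 [ 0.7019 -0.1249  0.076 ]
 [ 0.6992 -0.3049  0.076 ]]
liner edges? [[ 0.5136 -0.2134  0.076 ]
 [ 0.6456 -0.2203  0.076 ]]
```

```bash
cat >> h.py <<'E'
import pickle
def rot(yaw,tilt=0.):
    """tool x = -heater x, z down; tilt>0 raises the +x end of block"""
    c,s=np.cos(yaw),np.sin(yaw); R=np.array([[-c,-s,0],[-s,c,0],[0,0,-1.]])
    ct,st=np.cos(tilt),np.sin(tilt)
    Z=np.array([[c,-s,0],[s,c,0],[0,0,1.]]);Y=np.array([[ct,0,-st],[0,1,0],[st,0,ct]])
    return Z@Y@Z.T@R
def snap(arm,n,cam="wrist"):
    c=arm.get_calibration(cam);im=arm.snapshot(cam);cv2.imwrite(f"pics/{n}.png",im[:,:,::-1]);pickle.dump(c,open(f"pics/{n}.pkl","wb"));return im,c
E
python3 - <<'E'
from rig import arm
from h import *
y=np.radians(-32.0);B=np.array([.4807,.0939])
arm.move_to([*B,.12],rot(y)); arm.grip(.05)
arm.move_l([*B,.034],rot(y),feed=.12); arm.sleep(.1)
f0=arm.current_force(); print(f0,arm.current_ee_pos())
arm.grip(.0); print(arm.current_width(),arm.current_force(),arm.current_ee_pos())
arm.move_l([*B,.14],feed=.12); arm.sleep(.2)
print(arm.current_width(),arm.current_force(),arm.current_torque(),arm.current_t())
snap(arm,"held1")
E
```

```text
[-0.32308959  0.023536   -0.03731244] [0.48122779 0.09395853 0.03469594]
0.0001288144469164937 [-1.10015971  0.80984111  0.29989016] [0.48069337 0.09389383 0.03397078]
0.0003638115784029888 [ 0.06018201 -0.93498902  0.29040021] [-0.03474597 -0.04564246  0.00513562] 9.0833
```

View pics/held1.png

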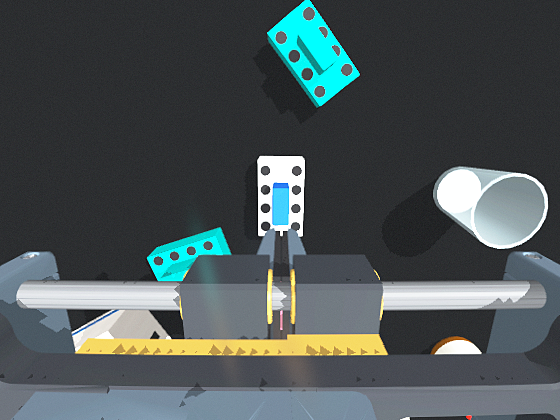

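held1 shows the gripper closed on nothing. The block is still on the bench at (281,195), apparently moved towards the robot relative to the fingertips at (281,230). I'll measure it again.

Run:
```python
from rig import arm
from h import *
p=arm.current_ee_pos();R=arm.current_tool_rot()
snap(arm,"sc2","scene");snap(arm,"si2","side")
c=pickle.load(open("pics/held1.pkl","rb"));im=cv2.imread("pics/held1.png")
print(p,proj(c,p),proj(c,p+R@[0,0,-.0188]))
g=cv2.cvtColor(im,cv2.COLOR_BGR2HSV)
m=cv2.inRange(g,(0,0,150),(180,60,255));m[:140]=0;m[245:]=0;m[:,:245]=0;m[:,320:]=0
ct=max(cv2.findContours(m,cv2.RETR_EXTERNAL,cv2.CHAIN_APPROX_NONE)[0],key=cv2.contourArea);print(cv2.approxPolyDP(ct,4,True).reshape(-1,2).tolist())
print(onplane(c,[(258.5,156.5),(304,155.5),(305,235)],.03).round(4))
i=cv2.imread("pics/si2.png");cv2.imwrite("pics/si2z.png",cv2.resize(i[130:330,210:410],None,fx=3,fy=3,interpolation=cv2.INTER_CUBIC))
```

```text
[0.48041979 0.09388925 0.13952432] [279.99337164 236.9905611 ] [279.92217825 247.88354033]
[[259, 156], [258, 235], [266, 232], [260, 228], [263, 221], [280, 235], [296, 221], [301, 236], [303, 158]]
[[0.4335 0.0981 0.03  ]
 [0.4563 0.1363 0.03  ]
 [0.5278 0.0948 0.03  ]]
```

View pics/si2z.png

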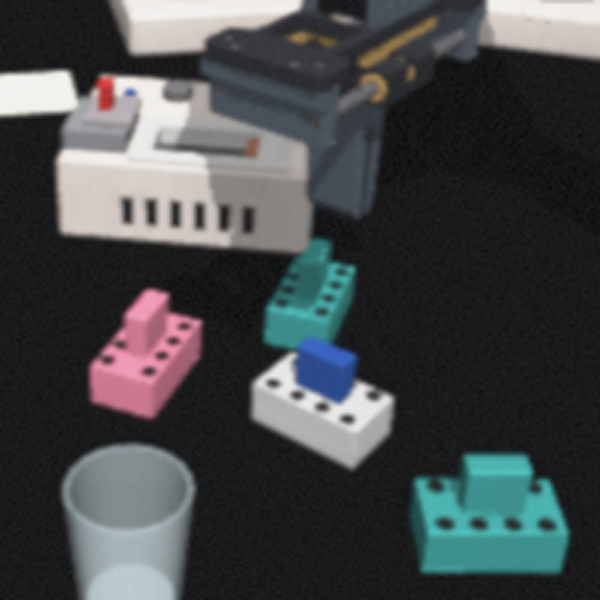

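View pics/sc2.png

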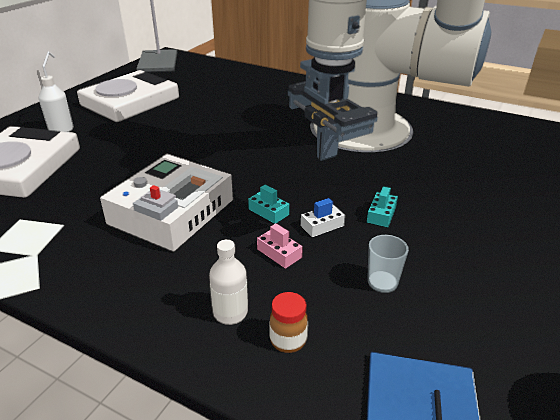

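Run:
```python
from rig import arm
from h import *
p=arm.current_ee_pos();print(p,arm.current_width())
for n in("scene","side"):
    c=arm.get_calibration(n);print(n,proj(c,p),proj(c,[p[0],p[1],.062]),proj(c,[p[0],p[1],.046]))
o=proj(arm.get_calibration("side"),p);print("side crop",(o-[210,130])*3)
i=cv2.imread("pics/sc2.png");cv2.imwrite("pics/sc2z.png",cv2.resize(i[60:260,240:440],None,fx=3,fy=3,interpolation=cv2.INTER_CUBIC))
print("finger tip tri",tri(arm.get_calibration("side"),[365/3+210,217/3+130],arm.get_calibration("scene"),[325,158]))
```

```text
[0.48055984 0.09388359 0.13973287] 0.0005491838435079466
scene [325.45004537 169.4981573 ] [323.27025196 202.00844626] [322.84692396 208.3530992 ]
side [320.80220359 212.4640156 ] [317.7699928  247.01912766] [317.18681277 253.68587839]
side crop [332.40661078 247.39204679]
finger tip tri (array([0.46258299, 0.0836583 , 0.15526299]), np.float64(0.0026500750592567636))
```

View pics/sc2z.png

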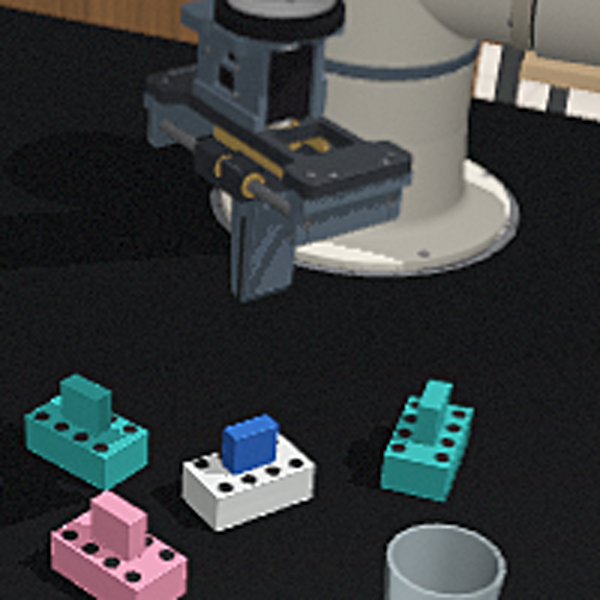

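Run:
```python
from rig import arm
from h import *
p=arm.current_ee_pos();R=arm.current_tool_rot()
s=arm.get_calibration("side");c=arm.get_calibration("scene")
P,e=tri(c,[328.7,158.3],s,[322.7,200.3]);print(P,e,"in tool",R.T@(P-p))
i=cv2.imread("pics/si2.png");cv2.imwrite("pics/si2y.png",cv2.resize(i[120:220,260:360],None,fx=6,fy=6,interpolation=cv2.INTER_CUBIC))
w=arm.get_calibration("wrist")
for t in([.016,0,0],[.016,0,-.0188],[.016,.01,-.0188]):print(t,proj(w,p+R@t))
i=cv2.imread("pics/held1.png");cv2.imwrite("pics/held1z.png",cv2.resize(i[150:260,230:330],None,fx=5,fy=5,interpolation=cv2.INTER_CUBIC))
```

```text
[0.47955066 0.09834149 0.16672251] 0.0018787090589470845 in tool [ 0.00322988  0.00323682 -0.02698931]
[0.016, 0, 0] [279.88607047 214.32172895]
[0.016, 0, -0.0188] [279.80670003 223.32337029]
[0.016, 0.01, -0.0188] [296.28458545 223.3152916 ]
```

View pics/si2y.png

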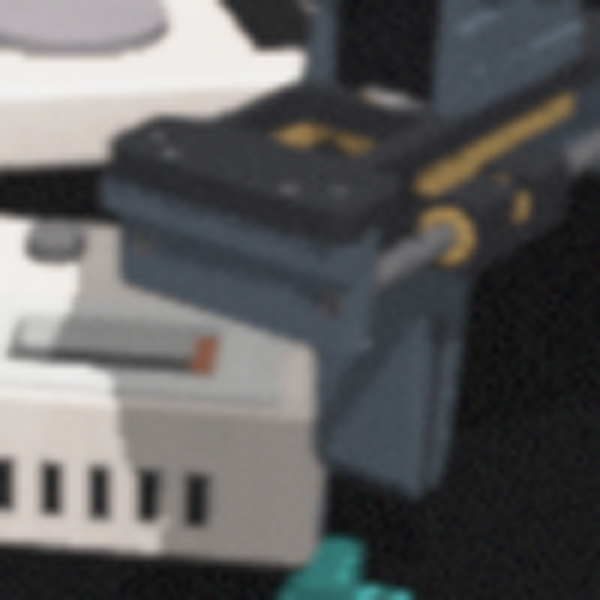

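View pics/held1z.png

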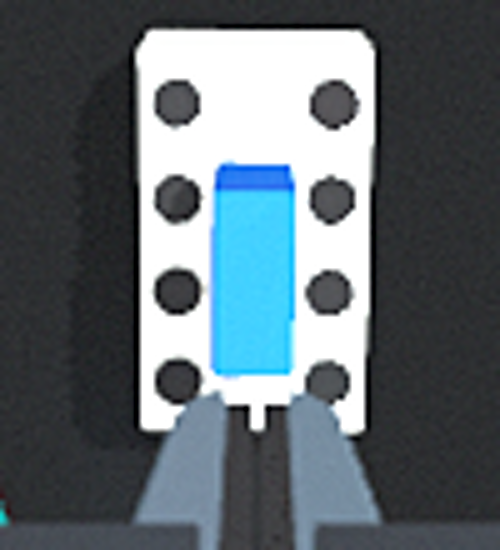

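The wrist and triangulated views agree that the real fingertips sit about 27 mm above the reported TCP, so at TCP z=0.034 they closed just above the rib. I'll descend in small steps, watching the force, and look before closing.

Run:
```python
from rig import arm
from h import *
y=np.radians(-32.0);B=np.array([.4802,.0946])
arm.grip(.05)
arm.move_l([*B,.034],rot(y),feed=.15)
f0=arm.current_force()
for z in(.030,.026,.022,.018,.014):
    arm.move_l([*B,z],rot(y),feed=.05); f=arm.current_force()-f0; print(z,f.round(2),arm.current_ee_pos()[2].round(4))
    if abs(f[2])>4: break
snap(arm,"sc3","scene");snap(arm,"si3","side");snap(arm,"w3")
print(arm.current_t(),proj(arm.get_calibration("side"),arm.current_ee_pos()))
for n,(a,b) in(("sc3",(130,260)),("si3",(190,250))):
    i=cv2.imread(f"pics/{n}.png");cv2.imwrite(f"pics/{n}z.png",cv2.resize(i[a:a+110,b:b+130],None,fx=4,fy=4,interpolation=cv2.INTER_CUBIC))
```

```text
0.03 [-0.47 -0.11 -0.59] 0.0303
0.026 [-0.12  0.06 -0.98] 0.0259
0.022 [-0.03 -0.22 -0.23] 0.0217
0.018 [-0.88  0.46 -1.19] 0.0178
0.014 [-0.63  0.44 -0.19] 0.0138
12.3667 [316.21751506 266.83193694]
```

View pics/si3z.png

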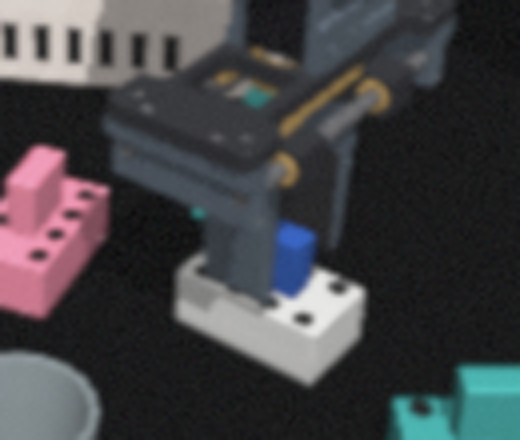

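View pics/sc3z.png

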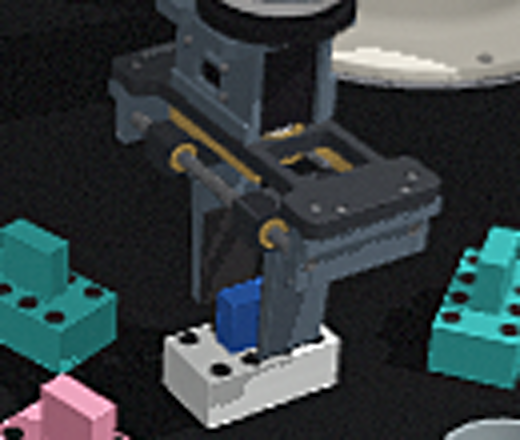

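View pics/w3.png

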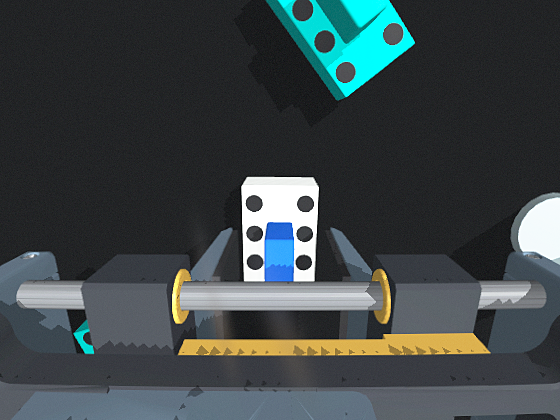

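The fingers straddle the rib with the tips still above the block top. I'll narrow them, feel for the block top, back off 2 mm, then close.

Run:
```python
from rig import arm
from h import *
y=np.radians(-32.0);B=np.array([.4802,.0946])
arm.grip(.03); print(arm.current_width())
f0=arm.current_force(); z=.014
while z>-.004:
    z-=.002
    arm.move_l([*B,z],rot(y),feed=.04); f=arm.current_force()-f0; print(round(z,4),f.round(2),arm.current_ee_pos()[2].round(4))
    if f[2]>4: break
z+=.002
arm.move_l([*B,z],rot(y),feed=.05);arm.grip(0);print(arm.current_width(),arm.current_force())
arm.move_l([*B,z+.06],feed=.1);arm.sleep(.2);print(arm.current_width(),arm.current_force(),arm.current_torque(),arm.current_ee_pos(),arm.current_t())
snap(arm,"w4")
```

```text
0.029833874924581068
0.012 [-0.48  0.25  0.08] 0.0119
0.01 [-0.92 -0.26 -0.11] 0.0099
0.008 [-0.47 -0.37  0.45] 0.0079
0.006 [-0.52  0.08  0.39] 0.0059
0.004 [-1.77  1.06  0.4 ] 0.0039
0.002 [-0.77  0.36 -0.32] 0.0019
0.0 [-8.42 -0.8  42.14] 0.0015
0.01576004173554863 [-0.01438113 -0.63642259 -2.90154078]
0.015515337141369597 [-0.57392383  0.0983483  -3.30265985] [ 0.00672932 -0.00202852 -0.03499179] [0.4797813  0.09456357 0.06140286] 16.1917
```

View pics/w4.png

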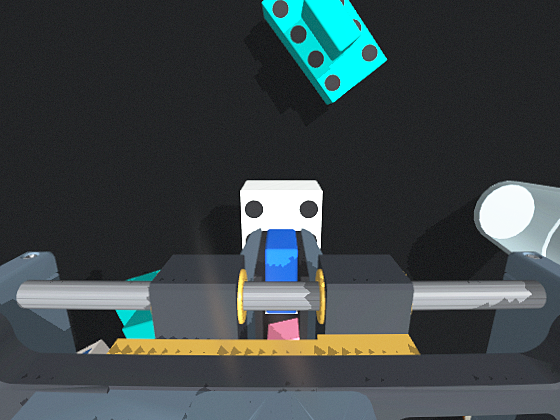

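The block is held (width 15.5 mm, about 3 N of weight). In w4 its robot-side end is at rows 181-190, columns 241-322. I'll measure its offset in the hand from that.

Run:
```python
from h import *
from rig import arm
c=pickle.load(open("pics/w4.pkl","rb"));im=cv2.imread("pics/w4.png")
cv2.imwrite("pics/w4z.png",cv2.resize(im[170:245,230:335],None,fx=7,fy=7,interpolation=cv2.INTER_NEAREST))
p=arm.current_ee_pos();R=arm.current_tool_rot();print(p,R.round(4))
for nm,dz in(("top",.028),("bot",-.002)):
  for yy in(-.023,.023):
    P=p+R@[.04,yy,-dz];print(nm,yy,proj(c,P).round(1))
```

```text
[0.4798907  0.09458744 0.06151506] [[-8.481e-01  5.299e-01 -9.000e-04]
 [ 5.299e-01  8.481e-01 -1.000e-04]
 [ 8.000e-04 -5.000e-04 -1.000e+00]]
top -0.023 [238.6 187.9]
top 0.023 [321.1 187.9]
bot -0.023 [244.6 178.2]
bot 0.023 [315.4 178.2]
```

View pics/w4z.png

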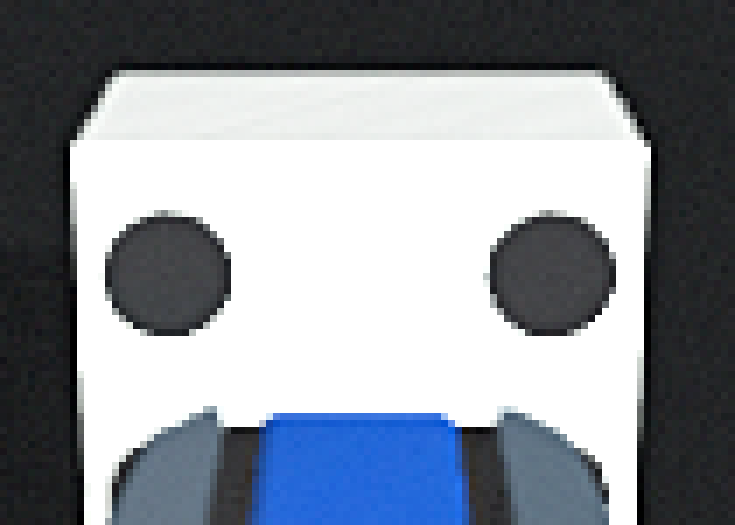

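The held block appears about 1 mm towards +x and 0.7 mm towards +y relative to the tool. That gives a true well centre, in TCP terms, of about (0.5877, -0.1746). I'll hover tilted over the well and look.

```bash
cat >> h.py <<'E'
W=np.array([.5877,-.1746]);YAW=np.radians(-1.6)
def pose(xc,zc,tilt_deg,y=0.):
    """TCP pose with the block's bottom -x corner at well-frame xc, floor height zc (m)"""
    t=np.radians(tilt_deg);d=.040;h=.002
    x=xc+d*np.cos(t)-h*np.sin(t);z=zc+d*np.sin(t)+h*np.cos(t)
    c,s=np.cos(YAW),np.sin(YAW)
    return [W[0]+c*x-s*y,W[1]+s*x+c*y,.06+z],rot(YAW,t)
E
python3 - <<'E'
from rig import arm
from h import *
p=arm.current_ee_pos()
arm.move_l([p[0],p[1],.15],feed=.2)
arm.move_to(*pose(-.033,.035,10)); arm.sleep(.3)
print(arm.current_t(),arm.current_ee_pos(),pose(-.033,.035,10)[0],arm.current_force(),arm.current_width())
snap(arm,"w5");snap(arm,"sc5","scene");snap(arm,"si5","side")
for n,(a,b) in(("sc5",(120,90)),("si5",(120,210))):
    i=cv2.imread(f"pics/{n}.png");cv2.imwrite(f"pics/{n}z.png",cv2.resize(i[a:a+130,b:b+160],None,fx=4,fy=4,interpolation=cv2.INTER_CUBIC))
E
```

```text
18.2583 [ 0.59386593 -0.17406887  0.1040877 ] [np.float64(0.5937426569052066), np.float64(-0.17476878669042964), np.float64(0.10391554261270164)] [-0.66607716  0.2886047  -4.25970705] 0.01604011041306364
```

View pics/w5.png

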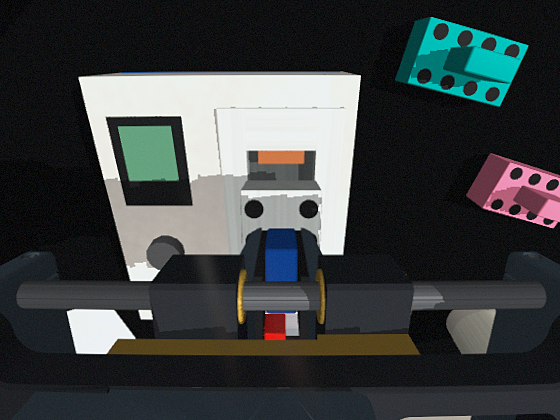

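View pics/sc5z.png

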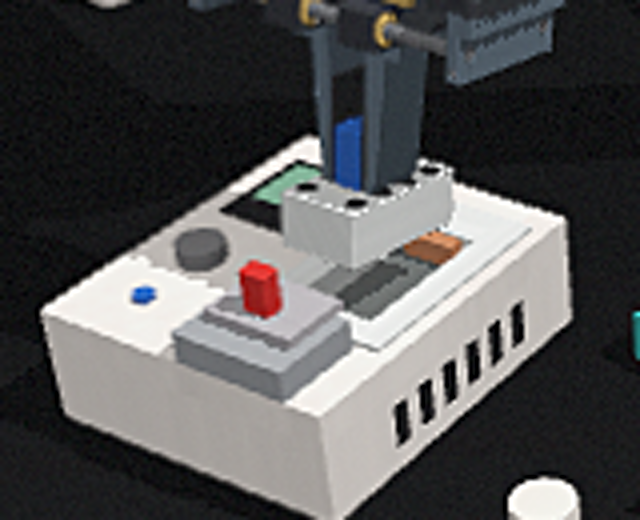

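View pics/si5z.png

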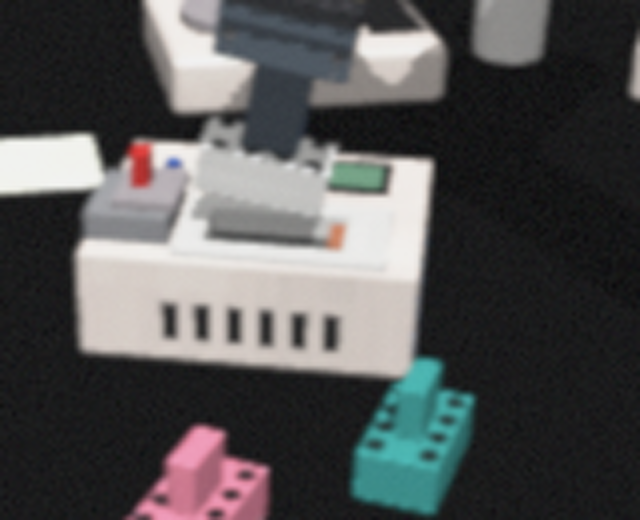

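The block hovers tilted over the well with its pad end low. In w5 the pad is at (282,157), the well's pad-end corners near (247,150) and (316,150), and the block end at rows 180-195.

Run:
```python
from h import *
im=cv2.imread("pics/w5.png")
cv2.imwrite("pics/w5z.png",cv2.resize(im[140:240,230:335],None,fx=6,fy=6,interpolation=cv2.INTER_NEAREST))
```

```text
(no output)
```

View pics/w5z.png

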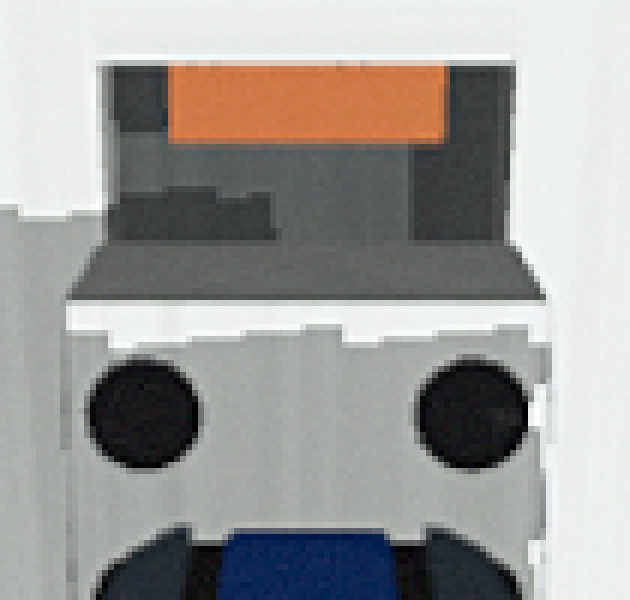

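Run:
```python
from h import *
from rig import arm
c=pickle.load(open("pics/w5.pkl","rb"))
f=lambda l:[(x/6+229.6,y/6+139.6) for x,y in l]
p=arm.current_ee_pos();R=arm.current_tool_rot()
Q,_=pose(-.033,.035,10)
cs,s=np.cos(YAW),np.sin(YAW);U=np.array([[cs,s],[-s,cs]])
wl=lambda P:((P[:,:2]-W)@U.T*1000).round(2)
print("rim pad corners",wl(onplane(c,f([(105,64),(515,62)]),.076)))
print("rim sides lower",wl(onplane(c,f([(109,235),(507,235)]),.076)))
print("pad face edge",wl(onplane(c,f([(168,143),(446,143)]),.076)))
t=np.radians(10)
zb=.060+(p[2]-Q[2])+.035
print("block bottom corners",wl(onplane(c,f([(107,240),(510,240)]),zb)))
print("block top corners",wl(onplane(c,f([(67,300),(546,300)]),zb+.03*np.cos(t))))
e=p[:2]-np.array(Q[:2]);print("tcp err mm",e*1000)
```

```text
rim pad corners [[-45.85 -22.3 ]
 [-46.11  24.62]]
rim sides lower [[-25.04 -22.78]
 [-25.06  24.67]]
pad face edge [[-36.44 -15.38]
 [-36.45  17.03]]
block bottom corners [[-31.59 -20.88]
 [-31.61  22.86]]
block top corners [[-36.73 -21.55]
 [-36.75  23.11]]
tcp err mm [0.06553875 0.28587723]
```

Block and well line up within about 0.5 mm in both x and y. Lowering the tilted end in, with a force guard.

```bash
cat >> h.py <<'E'
def go(arm,f0,xc,zc,tilt,lim,y=0.,feed=.03):
    arm.move_l(*pose(xc,zc,tilt,y),feed=feed); f=arm.current_force()-f0
    print(f"x{xc*1e3:.1f} z{zc*1e3:.1f} t{tilt:.1f} y{y*1e3:.1f} F",f.round(1))
    return np.linalg.norm(f)<lim
E
python3 - <<'E'
from rig import arm
from h import *
f0=np.mean([arm.current_force() for _ in range(5)],0);np.save("f0.npy",f0);print(f0,arm.current_t())
go(arm,f0,-.033,.019,10,8,feed=.08)
for z in np.arange(.018,.0049,-.001):
    if not go(arm,f0,-.033,z,10,6): break
print(arm.current_t(),arm.current_width())
E
```

```text
[ 0.66202124 -0.28170329 -2.96854941] 18.4083
x-33.0 z19.0 t10.0 y0.0 F [-0.9  0.6  0.4]
x-33.0 z18.0 t10.0 y0.0 F [-0.9  0.5 -0.8]
x-33.0 z17.0 t10.0 y0.0 F [-1.5  0.9 -0.7]
x-33.0 z16.0 t10.0 y0.0 F [ 0.1  0.3 -0.9]
x-33.0 z15.0 t10.0 y0.0 F [-0.5  0.5 -1. ]
x-33.0 z14.0 t10.0 y0.0 F [-0.6  1.1 -0.8]
x-33.0 z13.0 t10.0 y0.0 F [-0.7 -0.2 -1.4]
x-33.0 z12.0 t10.0 y0.0 F [-0.9  0.8 -0.7]
x-33.0 z11.0 t10.0 y0.0 F [-1.1  0.1  0. ]
x-33.0 z10.0 t10.0 y0.0 F [-0.4  0.1 -1. ]
x-33.0 z9.0 t10.0 y0.0 F [-0.5 -0.5 -0.7]
x-33.0 z8.0 t10.0 y0.0 F [-0.   0.1 -0.8]
x-33.0 z7.0 t10.0 y0.0 F [-0.5  0.6 -0.7]
x-33.0 z6.0 t10.0 y0.0 F [-1.5  0.4 -1.6]
x-33.0 z5.0 t10.0 y0.0 F [-1.  -0.4 -1.6]
22.2583 0.015804616063759665
```

Run:
```python
from rig import arm
from h import *
f0=np.load("f0.npy")
for x in np.arange(-.034,-.0421,-.001):
    if not go(arm,f0,x,.005,10,15): break
arm.sleep(.2);print(arm.current_t(),arm.current_width())
im,_=snap(arm,"w6");cv2.imwrite("pics/w6z.png",cv2.resize(im[140:240,230:335,::-1],None,fx=5,fy=5,interpolation=cv2.INTER_NEAREST))
```

```text
x-34.0 z5.0 t10.0 y0.0 F [-0.6  0.3 -1.3]
x-35.0 z5.0 t10.0 y0.0 F [-0.3  0.1 -1.5]
x-36.0 z5.0 t10.0 y0.0 F [ 0.   0.9 -0.8]
x-37.0 z5.0 t10.0 y0.0 F [ 3.8  0.6 -2.1]
x-38.0 z5.0 t10.0 y0.0 F [ 4.8 -0.5 -1.5]
x-39.0 z5.0 t10.0 y0.0 F [ 4.6 -0.  -2.2]
x-40.0 z5.0 t10.0 y0.0 F [ 6.6  1.1 -3.3]
x-41.0 z5.0 t10.0 y0.0 F [ 6.1  0.1 -3.8]
x-42.0 z5.0 t10.0 y0.0 F [ 7.   0.1 -3.7]
24.7083 0.015648821978048663
```

View pics/w6z.png

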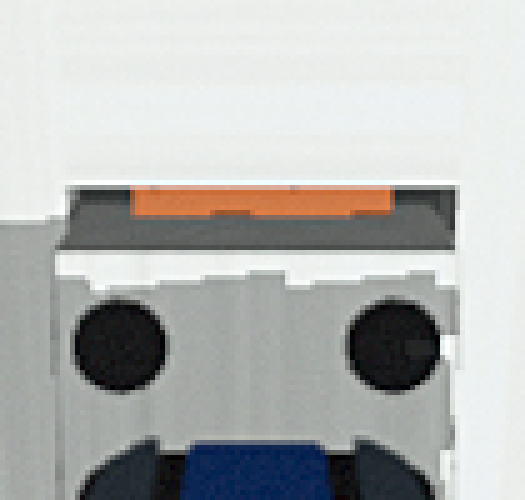

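The pad is pushed back by roughly 5 mm (7 N, which matches the spring law). The contact point implies the block is about 1.2 mm further +x than commanded, so I'll push 1.2 mm more, then lower and rock down.

Run:
```python
from rig import arm
from h import *
f0=np.load("f0.npy")
ok=go(arm,f0,-.0432,.005,10,16)
for z in(.004,.003,.002,.001,.0005):
    if not ok: break
    ok=go(arm,f0,-.0432,z,10,18)
for t in(9,8,7,6,5,4,3):
    if not ok: break
    ok=go(arm,f0,-.0432,.0005,t,18)
print(ok,arm.current_t(),arm.current_width(),arm.current_torque())
```

```text
x-43.2 z5.0 t10.0 y0.0 F [ 7.8  1.2 -5.3]
x-43.2 z4.0 t10.0 y0.0 F [7.8 1.7 1.5]
x-43.2 z3.0 t10.0 y0.0 F [6.8 1.2 4.1]
x-43.2 z2.0 t10.0 y0.0 F [8.1 1.1 4.7]
x-43.2 z1.0 t10.0 y0.0 F [7.3 1.6 4.9]
x-43.2 z0.5 t10.0 y0.0 F [8.1 1.4 5.2]
x-43.2 z0.5 t9.0 y0.0 F [7.1 0.9 5.6]
x-43.2 z0.5 t8.0 y0.0 F [7.  0.8 5.8]
x-43.2 z0.5 t7.0 y0.0 F [6.5 0.4 5.7]
x-43.2 z0.5 t6.0 y0.0 F [6.6 1.3 5.3]
x-43.2 z0.5 t5.0 y0.0 F [6.5 0.2 4.5]
x-43.2 z0.5 t4.0 y0.0 F [6.9 1.  4.8]
x-43.2 z0.5 t3.0 y0.0 F [6.  0.8 4.4]
True 28.0083 0.015848923101299095 [ 0.01294435 -1.2512227   0.0269726 ]
```

Run:
```python
from rig import arm
from h import *
f0=np.load("f0.npy")
ok=True
for t in(2,1,0):
    ok=ok and go(arm,f0,-.0432,.0005,t,18)
z=.0005
while ok and z>-.003:
    z-=.00025
    ok=go(arm,f0,-.0432,z,0,16,feed=.02)
print(ok,arm.current_t(),arm.current_width(),arm.current_torque(),arm.current_ee_pos())
```

```text
x-43.2 z0.5 t2.0 y0.0 F [6.  0.  4.5]
x-43.2 z0.5 t1.0 y0.0 F [ 5.9 -1.1  3.9]
x-43.2 z0.5 t0.0 y0.0 F [6.2 0.5 3.1]
x-43.2 z0.2 t0.0 y0.0 F [5.8 0.  1.4]
x-43.2 z0.0 t0.0 y0.0 F [5.6 0.4 2.6]
x-43.2 z-0.2 t0.0 y0.0 F [ 6.3 -0.2  2.5]
x-43.2 z-0.5 t0.0 y0.0 F [ 5.2 -0.4  3.2]
x-43.2 z-0.8 t0.0 y0.0 F [6.8 0.2 1.9]
x-43.2 z-1.0 t0.0 y0.0 F [5.3 0.7 5.7]
x-43.2 z-1.2 t0.0 y0.0 F [4.5 0.7 8.8]
x-43.2 z-1.5 t0.0 y0.0 F [ 4.4 -0.3 12.8]
x-43.2 z-1.8 t0.0 y0.0 F [ 3.3  1.4 16.8]
False 31.0083 0.01610784385990155 [ 0.35999533 -0.28921613  0.04696908] [ 0.58578199 -0.17494908  0.0616767 ]
```

The block bottomed out: the force rises linearly from about -0.9 mm, with the tool flat and little moment. Easing off, releasing, rising and checking.

Run:
```python
from rig import arm
from h import *
f0=np.load("f0.npy")
go(arm,f0,-.0432,-.001,0,99)
arm.grip(.034)
p,R=pose(-.0432,-.001,0)
p[2]+=.075; arm.move_l(p,R,feed=.2)
# toward view pose: camera over the well
arm.move_to([.640,-.174,.2],rot(YAW)); arm.sleep(.1)
print(arm.current_t(),arm.current_force())
im,_=snap(arm,"w7");cv2.imwrite("pics/w7z.png",cv2.resize(im[60:260,200:360,::-1],None,fx=3,fy=3,interpolation=cv2.INTER_CUBIC))
im,_=snap(arm,"si7","side");cv2.imwrite("pics/si7z.png",cv2.resize(im[130:230,210:350,::-1],None,fx=4,fy=4,interpolation=cv2.INTER_CUBIC))
```

```text
x-43.2 z-1.0 t0.0 y0.0 F [5.  0.5 5.9]
32.8 [ 0.47634505  0.23146189 -0.74253885]
```

View pics/w7z.png

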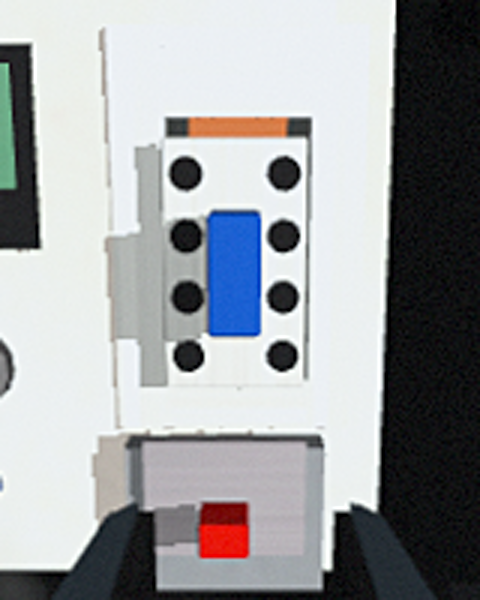

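View pics/si7z.png

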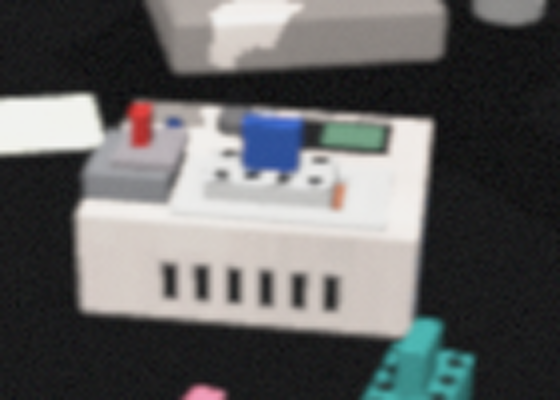

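The block sits flat in the well (rib at (235,273) in w7z, pad at the top, equal side gaps). Next, closing the latch by pushing the knob from its far side with closed fingers.

Run:
```python
from rig import arm
from h import *
K=np.array([.672,-.180]);u=np.array([np.cos(YAW),np.sin(YAW)])
at=lambda d,z:[*(K+u*d),z]
arm.grip(0)
arm.move_to(at(.032,.16),rot(YAW))
arm.move_l(at(.032,.0765),feed=.15);arm.sleep(.1)
f0=arm.current_force();print(f0,arm.current_t(),arm.current_ee_pos())
d=.032
while d>-.012:
    d-=.001 if d<.002 else .002
    arm.move_l(at(d,.0765),feed=.04);f=arm.current_force()-f0;print(round(d*1e3,1),f.round(1),end=" ")
    if np.linalg.norm(f)>12: break
print(arm.current_t(),d)
snap(arm,"w8");im,_=snap(arm,"si8","side");cv2.imwrite("pics/si8z.png",cv2.resize(im[100:230,210:350,::-1],None,fx=4,fy=4,interpolation=cv2.INTER_CUBIC))
```

```text
[-0.26028448 -0.18531714 -0.30766132] 34.7583 [ 0.70481836 -0.18121576  0.07822064]
30.0 [0.6 0.  1.1] 28.0 [-0.5  1.1  0.5] 26.0 [0.5 0.3 0.6] 24.0 [ 0.1 -0.3  0.7] 22.0 [ 0.5  0.1 -0.4] 20.0 [0.  0.3 0.5] 18.0 [ 1.2  0.5 -0. ] 16.0 [ 0.4 -0.5  1. ] 14.0 [0.8 0.5 0.5] 12.0 [ 1.  -0.2  1.1] 10.0 [-0.1 -0.   0.9] 8.0 [ 0.4 -0.2  0.1] 6.0 [-0.1 -0.2 -0.6] 4.0 [-0.   0.4 -0.4] 2.0 [ 1.3 -0.6 -0.8] 1.0 [ 2.  -0.6 -0.7] -0.0 [ 1.1 -0.3  0.1] -1.0 [0.9 0.3 0.5] -2.0 [1.9 0.  0.4] -3.0 [ 5.2  0.1 -2.2] -4.0 [ 9.9 -0.7 -3.5] -5.0 [15.7  0.9 -6.1] 40.2583 -0.005000000000000014
```

View pics/si8z.png

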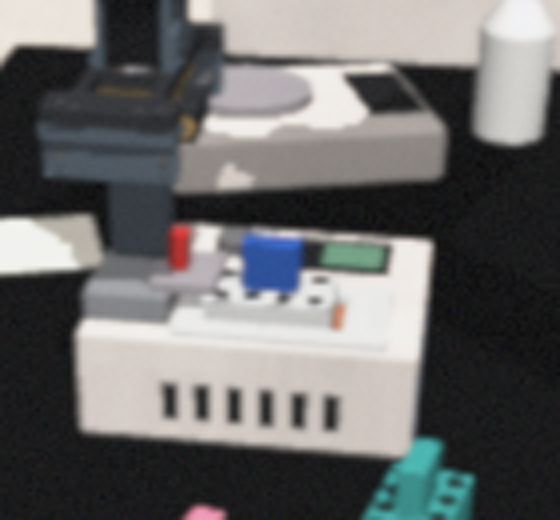

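The latch plate now covers the block end, and the force rose only at d≈-3 mm, where the end stop should be. Backing off and checking.

Run:
```python
from rig import arm
from h import *
K=np.array([.672,-.180]);u=np.array([np.cos(YAW),np.sin(YAW)])
at=lambda d,z:[*(K+u*d),z]
arm.move_l(at(.006,.0765),feed=.06)
arm.move_l(at(.006,.2),feed=.2)
arm.move_to([.640,-.174,.2],rot(YAW)); arm.sleep(.2)
im,c=snap(arm,"w9");cv2.imwrite("pics/w9z.png",cv2.resize(im[60:260,200:360,::-1],None,fx=3,fy=3,interpolation=cv2.INTER_CUBIC))
w7=cv2.imread("pics/w7.png")[:,:,::-1].copy();c7=pickle.load(open("pics/w7.pkl","rb"))
for i,cc in((w7,c7),(im,c)):
    for s,ce,m in blob(i,(0,180,180),(6,255,255)):
        if 180<ce[1]<260: print("knob top",s.tolist(),onplane(cc,[ce],.122).round(4))
    for s,ce,m in blob(i,(100,120,60),(128,255,255)):
        if s[4]>200: print("rib",s.tolist(),onplane(cc,[ce],.122).round(4))
sc,cs=snap(arm,"sc9","scene");si,_=snap(arm,"si9","side")
cv2.imwrite("pics/si9z.png",cv2.resize(si[100:230,210:350,::-1],None,fx=4,fy=4,interpolation=cv2.INTER_CUBIC))
a,b=[[x for x in blob(i,(105,120,60),(128,255,255)) if 100<x[0][4]<1500] for i in(sc,si)]
print([x[1] for x in a],[x[1] for x in b],arm.current_t(),arm.current_force())
for x in a:
  for y in b: print("rib tri",tri(cs,x[1],arm.get_calibration("side"),y[1]))
```

```text
knob top [267, 235, 16, 11, 174] [[ 0.6706 -0.1803  0.122 ]]
rib [269, 131, 18, 41, 720] [[ 0.5879 -0.1747  0.122 ]]
knob top [267, 207, 16, 12, 186] [[ 0.6463 -0.18    0.122 ]]
rib [270, 128, 17, 42, 702] [[ 0.5879 -0.1749  0.122 ]]
[array([183.21268657, 174.85447761])] [array([277.56140351, 165.21637427])] 42.0833 [-0.1337313   0.73660877  0.11185973]
rib tri (array([ 0.58764774, -0.17520199,  0.10697244]), np.float64(0.0017389176179841788))
```

View pics/w9z.png

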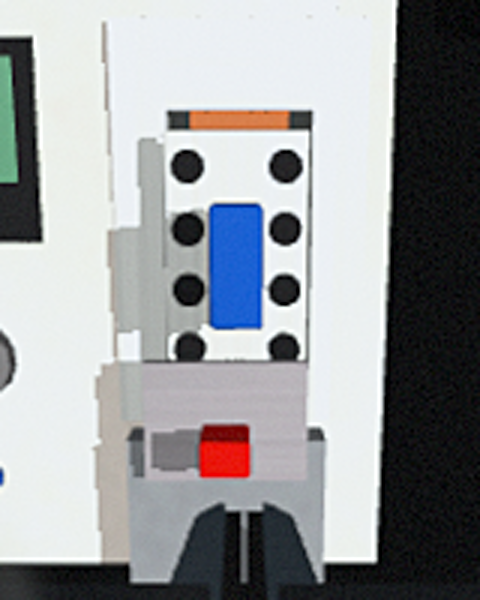

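View pics/sc9.png

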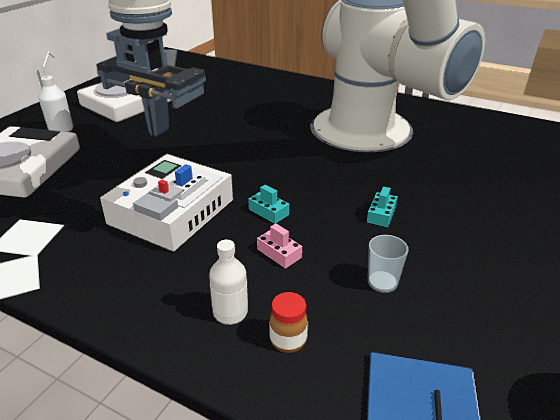

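```bash
python3 -c "
from rig import arm
print(arm.current_t(),arm.current_force()); arm.sign_off()"
```

```text
42.0833 [-0.1337313   0.73660877  0.11185973]
the job is handed in; nothing more can be done
```

I loaded the block into the heater well, closed the latch over it and handed the job in at 42 s; no verdict was reported.

- **Loading:** I put the block's pad-side end in first at 10° tilt and pushed the spring pad back about 5–6 mm. I then rocked the other end down and pressed to about 17 N at the floor. No reading between block and heater went above that.
- **Latch:** I pushed it closed with the closed fingers until it stopped at about 16 N.
- **Block check:** the last pictures show the block flat and still, at about (0.588, -0.175). That is within about 1 mm of the well I measured and about 2–3 mm of the nominal point. The blue rib's mid-height read 107 mm against an expected 106 mm.
- **Latch check:** the knob moved 24.3 mm by picture, where full closure is 26 mm and 22 mm is needed. It now sits about 57 mm from the well, as expected (58 mm), with the plate about 8 mm over the block's end.
- **Other items:** the arm is clear of everything. The beaker, bottle and jar look unmoved in the last scene picture.

**What went wrong or disagreed:**
- **Missed grasp:** the first one closed just above the rib, because the real fingertips sit about 28 mm above the reported tool point. I corrected for that by feel.
- **Hard touch:** while feeling for the block's top on the bench, one 2 mm step briefly pressed it with about 42 N through the fingertips. This was away from the heater, but it was more than I intended and is slightly above the 40 N limit for pressing with the gripper's body, if fingertips count towards it.

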